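# Refit the spacer sleeve and rotor on a bench centrifuge

### The arm

A 6-joint arm with a two-finger parallel gripper is mounted at the origin on the work surface. World frame = base frame: x ahead of the robot, y to its left, z up, the work surface at z = 0. Lengths are in m, angles in rad, forces in N, time in s.
With the tool pointing down it reaches from about 0.275 to 0.825 m from the base axis. Payload 5.2 kg.
Tool frame: the origin (TCP) lies at the very end of the fingers, on their centre line; the grasp point (between the pads) lies 19 mm behind it; z points along the fingers, y is the line along which they close (so a half turn about z gives the same grasp; the last joint's range is limited). The gripper opens to 93 mm and grips with 3 to 60 N. Pads are 15 mm wide; open, the fingers measure 128 mm over their backs; the gripper's body (75 mm by 188 mm) begins 65 mm behind the grasp point.
Start: joints at [-1.542, 0.259, 1.535, -0, 1.348, -0.203], TCP at [0.126, -0.535, 0.219] pointing down, gripper open.
Joint ranges: [-3.14, 3.14], [-0.91, 2.08], [0.19, 2.58], [-1.22, 4.36], [0.22, 2.71], [-3.12, 3.12]. Speed limits (rad/s): [2.57, 2.57, 3.14, 3.14, 3.14, 3.14].

### API

Orientations are given as a unit quaternion [x, y, z, w].
In Python, from plant import sensors, cams, ticket gives the robot as it stands.
- The arm moves only by the shell command python3 -m pendant 'ROWS'. ROWS is JSON, a list of rows, each an object with "gripper": the opening, from 0 (shut) to 1 (fully open); "delta_pos": the shift along the tool's x, y, z each as a share of 80 cm, from -1 to 1, a list of three; "angular": the turn, a rotation vector about the tool's x, y, z each as a share of 30 degrees, from -1 to 1, a list of three. In form: [{"gripper": gripper, "delta_pos": [x, y, z], "angular": [ax, ay, az]}, ...]. A call has 1 to 20 rows; each row is the pose to reach, as a shift and turn from the pose commanded when the call began, along the tool's axes at that moment; what a row does not reach only later rows make up. A row lasts 1/10 s, in which the tool goes at most 50 mm and 8.59 degrees, less where a joint would pass 70% of its speed; a pose out of reach is approached as far as the arm can. A call with a number of a shift or a turn outside -1 to 1 is refused whole. A call with a gripper value outside its range is refused whole. The fingers move at their own pace and stop on an object; the grip force is fixed at half the most. Time passes only in rows, so rows that repeat a pose let the fingers close. It gives the time, the measured TCP pose, the force, the opening and the grip force at its end, in the units of the state.
- sensors.sense(): the state, without advancing time (a new reading comes with each control period).
- cams.camera(name): name is "scene" or "side" or "wrist"; returns the picture (400x640x3 uint8, red, green, blue); there is no depth.
- cams.camera_info(name): a dict with "fovy" (degrees; the focal length in pixels is half the picture's height over the tangent of half this angle, whatever the lens; pixels are square), "cx", "cy" (the principal point, pixels), "k1" (the pictures are not rectified: a ray, as slopes to the right and down, at radius r is drawn at 1 + k1 r^2 times it, then the intrinsics apply), "cam_to_world" (4x4, takes a point from camera to world coordinates); the wrist camera has in their place "mount" (4x4, takes a point from camera to tool coordinates, whose origin is the TCP and whose axes are the flange's). Camera axes: x right, y down, z forward; pixel columns grow to the right and rows downward; lengths in m; the calibration is good to about 2 mm. A picture is of the moment at which its call begins: read the wrist's pose just before it. camera_info takes no time and is no camera call.
- ticket.hand_in(): hands the job in; it is judged then, once.
The state is a dict: "t": time; "joint_pos": joint angles; "qvel": joint speeds; "tau": joint torques, N m; "tool_pos": TCP position; "ee_rot": TCP orientation; "force": force on the tool from outside, world axes, zero at the start; "torque": the same for the moment, N m; "finger_gap": finger opening in m; "finger_force": force on a finger pad.
Only numpy, scipy, OpenCV 4.12 (cv2) and the standard library are available. Lean on these libraries where they do the work, as an engineer would, in place of code of your own. Each camera call takes 0.05 s, during which the arm holds its last target. There are 200 camera calls.

### The job

The bench centrifuge has been cleaned and stands open: put it back together. Slide the taller of the two steel spacer sleeves over the upright spindle all the way down to its shoulder, then slide the aluminium rotor, hub up, over the spindle until it sits flat on the sleeve. Lower both by hand rather than letting them drop down the spindle, and leave the short sleeve and everything else on the bench where it is.

Things in the scene. Friction and masses are not known exactly. Their poses are not given: they have to be found in the camera images.
- centrifuge: cream bench centrifuge, fixed, 240 x 220 x 120 mm high, no lid on it. Origin at the centre of its underside on the bench, z up. A round open chamber, 170 mm across and 50 mm deep, is sunk in the middle of its top (chamber floor 70 mm above the bench); the bare vertical spindle stands on the chamber's axis
- seat (a point): centre of the spindle's shoulder (a flat, 28 mm across, on which the sleeve sits): 85 mm above the bench, 15 mm above the chamber floor, 35 mm below the casing's top rim. z up along the spindle. The steel spindle rises 70 mm from here, 16 mm in diameter, its last 8 mm tapering to 7 mm
- spindle_top (a point): tip of the spindle, 70 mm above the seat
- tall_sleeve: the taller plain steel sleeve, to be fitted: 32 mm outside diameter, bore 18.6 mm right through, 28 mm high. Stands upright on the bench; origin on its axis at the underside, z along the axis. Both ends alike
- short_sleeve: the other plain steel sleeve, not to be used: same diameters, only 14 mm high. Origin at the centre of its underside, z up
- rotor: aluminium rotor: a disc 100 mm in diameter and 12 mm thick with ten dark tube holes, and on it a central hub 32 mm in diameter rising 26 mm above the disc (38 mm overall); an 18.6 mm bore runs right through both. Lies on the bench hub up; origin on its axis at the underside of the disc, z up through the hub. Grip it by the hub
- oil_bottle: small amber oil bottle, 26 mm diameter, 58 mm high; bystander, origin at underside centre
- dish: small open glass culture dish, 38 mm diameter, 12 mm high; bystander, origin at underside centre
- specimen_jar: capped specimen jar, 52 mm diameter, 65 mm high; bystander, origin at underside centre
- spanner: steel spanner 130 mm long lying flat; bystander
Not all that is in view belongs to the job. Leave any brown or orange look-alike of the rotor alone.

How it is judged:
On the way:
1. the tall sleeve is fully home on the spindle's shoulder (horizontal distance between tall_sleeve and seat below 0.003 m and z of tall_sleeve in the frame of seat between -0.003 and 0.003 m and angle between tall_sleeve's own z axis and vertical below 0.06 rad), for 0.2 s.
At the end, for the whole second after the job is handed in: The tall sleeve stands on the spindle's shoulder (axis within 3 mm of the spindle's, underside within 3 mm of the shoulder, tilt under 0.06 rad) and the rotor, hub up, rests on the sleeve (axis within 3 mm, underside 28 mm +/- 3 mm above the shoulder, tilt under 0.06 rad), both released and at rest (all of step 1 and horizontal distance between rotor and seat below 0.003 m and z of rotor in the frame of seat between 0.025 and 0.031 m and angle between rotor's own z axis and vertical below 0.06 rad and linear speed of each of tall_sleeve, rotor below 0.02 m/s); the robot touches nothing.
It fails at once if the tall sleeve is dropped down the spindle (faster than 0.45 m/s there) (horizontal distance between tall_sleeve and seat below 0.012 m and z of tall_sleeve in the frame of seat below 0.1 m and linear speed of tall_sleeve above 0.45 m/s).
It fails at once if the rotor is dropped down the spindle (faster than 0.45 m/s there) (horizontal distance between rotor and seat below 0.012 m and z of rotor in the frame of seat below 0.1 m and linear speed of rotor above 0.45 m/s).
It fails at once if the short sleeve or another bystander is shifted more than 25 mm (distance of any of short_sleeve, oil_bottle, dish, specimen_jar, spanner from where it was at the start of the episode above 0.025 m).
It also fails if it takes over 70 s, if anything falls off the work surface, if the arm or the gripper's body presses on something with over 40 N, if the wrist force passes 120 N, or if a joint passes its speed limit or range.

## Working session

There is one attempt and no reset: what is moved stays moved. The work goes in short steps, Python scripts to look and compute and a shell command to move; the robot and the scene stay as the last step left them, time stands still between calls to the robot, and variables do not carry over. Pictures are saved under pics/ and viewed, at most 10 in all, crops included, and the job is handed in when it is done.

```bash
mkdir -p pics; ls
cat > h.py <<'E'
import numpy as np, cv2
from plant import sensors, cams, ticket
from scipy.spatial.transform import Rotation as R
def info(n):
    i=cams.camera_info(n); f=200/np.tan(np.radians(i['fovy'])/2)
    if 'mount' in i:
        s=sensors.sense(); T=np.eye(4); T[:3,:3]=R.from_quat(s['ee_rot']).as_matrix(); T[:3,3]=s['tool_pos']
        M=T@np.array(i['mount'])
    else: M=np.array(i['cam_to_world'])
    return dict(K=np.array([[f,0,i['cx']],[0,f,i['cy']],[0,0,1]]),D=np.array([i['k1'],0,0,0,0.]),M=M)
def rays(c,px):
    p=cv2.undistortPoints(np.array(px,float).reshape(-1,1,2),c['K'],c['D']).reshape(-1,2)
    return c['M'][:3,3], np.c_[p,np.ones(len(p))]@c['M'][:3,:3].T
def plane(c,px,z):
    o,d=rays(c,px); return o+d*((z-o[2])/d[:,2])[:,None]
def proj(c,P):
    Mi=np.linalg.inv(c['M']); r,_=cv2.Rodrigues(Mi[:3,:3])
    return cv2.projectPoints(np.array(P,float).reshape(-1,1,3),r,Mi[:3,3],c['K'],c['D'])[0].reshape(-1,2)
def snap(n,name):
    c=info(n); im=cams.camera(n)[:,:,::-1].copy(); cv2.imwrite('pics/'+name,im); np.save('pics/'+name[:-4]+'.npy',c['M']); return c,im
E
python3 - <<'E'
from h import *
for n in ('scene','side','wrist'):
    c,im=snap(n,n+'0.png'); print(n,c['M'].round(3).tolist(),c['K'][0,0],c['D'][0])
a=[cv2.imread(f'pics/{n}0.png') for n in('scene','side')]
cv2.imwrite('pics/both.png',cv2.resize(np.vstack(a),(480,600)))
s=sensors.sense();print(s['tool_pos'],s['ee_rot'],s['force'],s['t'])
E
```

```text
pics
scene [[-0.445, 0.62, -0.646, 1.291], [0.896, 0.31, -0.319, 0.365], [0.002, -0.721, -0.693, 0.896], [0.0, 0.0, 0.0, 1.0]] 457.1730013141742 0.026883883857258324
side [[0.977, -0.133, 0.169, 0.372], [-0.214, -0.549, 0.808, -0.817], [-0.015, -0.825, -0.565, 0.678], [0.0, 0.0, 0.0, 1.0]] 376.40889437528404 -0.07257513598541944
wrist [[0.23, -0.936, -0.266, 0.202], [-0.973, -0.222, -0.06, -0.518], [-0.003, 0.273, -0.962, 0.384], [0.0, 0.0, 0.0, 1.0]] 290.5901655716601 -0.05438554494117375
[ 0.12633717 -0.5348494   0.21801252] [ 9.93290814e-01  1.15641044e-01  4.21862538e-05 -7.11699941e-04] [ 0.03806225 -0.10449066 -0.48445619] 0.15
```

View pics/scene0.png

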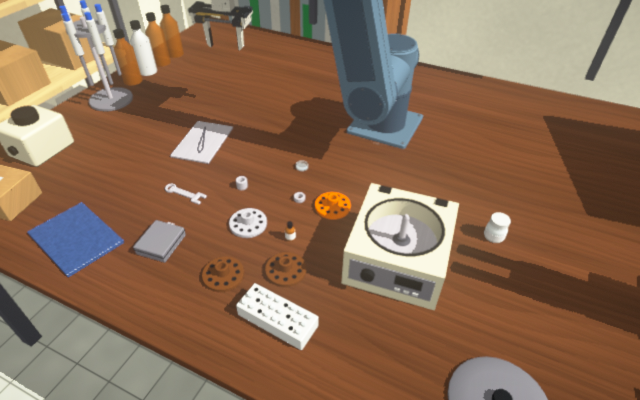

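View pics/side0.png

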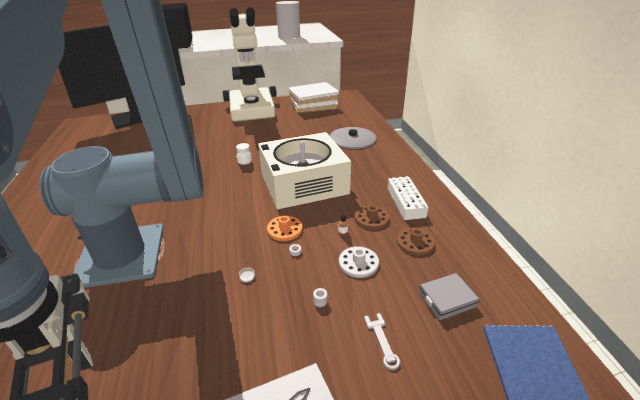

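The scene picture shows the sleeve candidates at (241,183) and (299,197), with the dish at (302,166). The aluminium rotor is at (248,222), next to brown and orange look-alikes, and the centrifuge spindle is at about (404,225). In the side picture the same items are at (320,297), (295,250), (247,275), (358,261) and (302,150).

Run:
```python
from h import *
C={n:info(n) for n in('scene','side')}
S=cv2.imread('pics/scene0.png');D=cv2.imread('pics/side0.png')
def tri(p,q):
    o1,d1=rays(C['scene'],[p]);o2,d2=rays(C['side'],[q]);d1=d1[0];d2=d2[0]
    t=np.linalg.lstsq(np.c_[d1,-d2],o2-o1,rcond=None)[0]; a=o1+t[0]*d1;b=o2+t[1]*d2
    return ((a+b)/2).round(4),np.linalg.norm(a-b).round(4)
for n,p,q in [('tallc',(241,183),(320,297)),('shortc',(299,197),(295,250)),('dish',(302,166),(247,275)),('rotor',(248,220),(359,260)),('spin tip',(405,214),(302,142))]: print(n,*tri(p,q))
# bright grey blobs
for nm,im in(('scene',S),('side',D)):
    h=cv2.cvtColor(im,cv2.COLOR_BGR2HSV); m=((h[...,1]<60)&(h[...,2]>110)).astype(np.uint8)
    n,l,st,ce=cv2.connectedComponentsWithStats(m)
    print(nm,[(st[i].tolist(),ce[i].round(1).tolist()) for i in range(1,n) if 40<st[i,4]<2500 and 150<ce[i][1]<330 and 160<ce[i][0]<430])
a=cv2.resize(S[150:245,215:345],None,fx=5,fy=5,interpolation=cv2.INTER_CUBIC)
b=cv2.resize(D[230:320,230:390],None,fx=5,fy=5,interpolation=cv2.INTER_CUBIC)
cv2.imwrite('pics/crop1.png',cv2.resize(np.vstack([cv2.copyMakeBorder(a,0,0,0,150,0),b]),(520,600)))
```

```text
tallc [ 0.4879 -0.2661  0.0134] 0.0015
shortc [ 0.4594 -0.0914  0.0057] 0.0037
dish [ 0.33   -0.1493  0.0029] 0.0049
rotor [ 0.6072 -0.1698  0.0116] 0.0067
spin tip [0.542  0.2272 0.1545] 0.0051
scene [([296, 161, 12, 10, 102], [301.3, 165.6]), ([236, 176, 12, 14, 144], [241.4, 182.5]), ([165, 183, 42, 21, 305], [184.7, 192.9]), ([294, 192, 11, 11, 105], [299.0, 196.9]), ([229, 208, 38, 30, 880], [247.7, 222.5]), ([134, 220, 51, 42, 1217], [160.7, 238.7]), ([285, 232, 11, 8, 60], [290.0, 235.9])]
side [([276, 140, 53, 25, 1012], [302.0, 151.6]), ([236, 143, 16, 22, 273], [243.2, 153.7]), ([388, 176, 40, 44, 1150], [407.2, 198.1]), ([338, 227, 10, 6, 50], [342.6, 229.4]), ([289, 244, 13, 12, 121], [295.1, 249.7]), ([339, 246, 40, 32, 958], [358.4, 261.6]), ([239, 268, 16, 15, 182], [246.5, 274.7]), ([313, 288, 14, 19, 226], [319.9, 297.1])]
```

View pics/crop1.png

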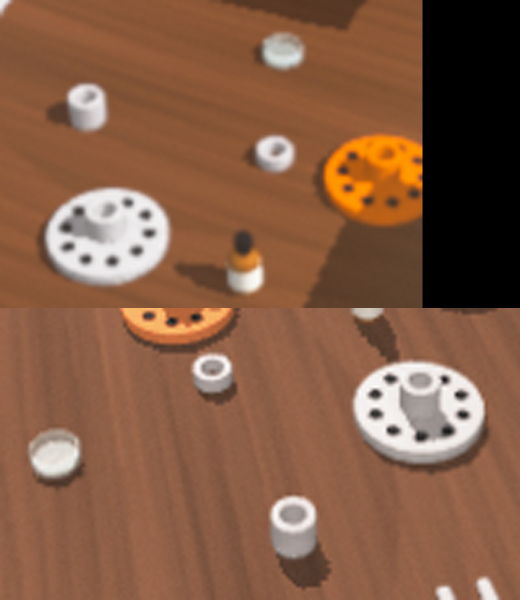

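The tall sleeve is the one at scene (241,183) and side (320,297). Its body is taller than its width and its triangulated mid-height is 13 mm. The one at (299,197)/(295,250) is the flat short sleeve, and (302,166) is the glass dish. The grey rotor is at (248,222). Next I move over the sleeve and measure with the wrist camera.

```bash
cat >> h.py <<'E'
def delta(target,q=None):
    s=sensors.sense(); r=R.from_quat(s['ee_rot']); d=r.inv().apply(np.array(target)-s['tool_pos'])/0.8
    yaw=np.degrees(np.arctan2(*r.as_matrix()[[1,0],0])); tilt=np.degrees(R.align_vectors([[0,0,-1]],[r.as_matrix()[:,2]])[0].magnitude())
    print('delta',d.round(4),'xaxis yaw',yaw.round(2),'tilt',tilt.round(2),'pos',s['tool_pos'].round(4),'F',np.round(s['force'],1),'gap',s['finger_gap'],'t',s['t'])
E
python3 - <<'E'
from h import *
c=info('scene'); print(plane(c,[(290,239)],0),plane(c,[(286,268),(222,272),(332,205)],.01))
delta([.488,-.266,.17]); print(sensors.sense()['joint_pos'])
E
```

```text
[[ 0.60448085 -0.04042064  0.        ]] [[ 6.99201580e-01  2.66440742e-04  1.00000000e-02]
 [ 7.78497903e-01 -1.32043764e-01  1.00000000e-02]
 [ 4.49033265e-01  8.53033620e-03  1.00000000e-02]]
delta [ 0.5172 -0.2231  0.0605] xaxis yaw 13.28 tilt 0.08 pos [ 0.1263 -0.5348  0.218 ] F [ 0.  -0.1 -0.5] gap 0.09311651810302553 t 0.15
[-1.54181476e+00  2.59165342e-01  1.53583591e+00 -4.05116524e-05
  1.34801675e+00 -2.02810208e-01]
```

```bash
python3 -m pendant '[{"gripper":1,"delta_pos":[0.517,-0.223,0.06],"angular":[0,0,0]},{"gripper":1,"delta_pos":[0.517,-0.223,0.06],"angular":[0,0,0]},{"gripper":1,"delta_pos":[0.517,-0.223,0.06],"angular":[0,0,0]},{"gripper":1,"delta_pos":[0.517,-0.223,0.06],"angular":[0,0,0]},{"gripper":1,"delta_pos":[0.517,-0.223,0.06],"angular":[0,0,0]},{"gripper":1,"delta_pos":[0.517,-0.223,0.06],"angular":[0,0,0]},{"gripper":1,"delta_pos":[0.517,-0.223,0.06],"angular":[0,0,0]},{"gripper":1,"delta_pos":[0.517,-0.223,0.06],"angular":[0,0,0]},{"gripper":1,"delta_pos":[0.517,-0.223,0.06],"angular":[0,0,0]},{"gripper":1,"delta_pos":[0.517,-0.223,0.06],"angular":[0,0,0]},{"gripper":1,"delta_pos":[0.517,-0.223,0.06],"angular":[0,0,0]},{"gripper":1,"delta_pos":[0.517,-0.223,0.06],"angular":[0,0,0]},{"gripper":1,"delta_pos":[0.517,-0.223,0.06],"angular":[0,0,0]}]'
cat >> h.py <<'E'
def blobs(im,lo=60,s=60,v=110,hi=60000):
    h=cv2.cvtColor(im,cv2.COLOR_BGR2HSV); m=((h[...,1]<s)&(h[...,2]>v)).astype(np.uint8)
    n,l,st,ce=cv2.connectedComponentsWithStats(m)
    return [(st[i].tolist(),ce[i].round(1).tolist()) for i in range(1,n) if lo<st[i,4]<hi]
E
python3 - <<'E'
from h import *
c,im=snap('wrist','w1.png')
for b in blobs(im): print(b, plane(c,[b[1]],.014).round(4))
delta([.488,-.266,.1])
print(proj(c,[[.488,-.266,.028],[.488,-.266,0]]))
E
```

```text
t: 1.45
tool_pos: [0.4869, -0.2678, 0.1708]
ee_rot: [0.993, 0.115, -0.0, 0.0]
force: [-0.2, 0.3, -0.2]
finger_gap: 0.093
finger_force: 0.0
([204, 1, 97, 104, 7149], [252.1, 53.2]) [[ 0.6101 -0.1698  0.014 ]]
([122, 18, 26, 31, 352], [138.0, 36.6]) [[ 0.6016 -0.0501  0.014 ]]
([0, 27, 15, 133, 897], [4.1, 115.0]) [[0.4897 0.1046 0.014 ]]
([391, 95, 115, 56, 2340], [447.0, 124.1]) [[ 0.5889 -0.3887  0.014 ]]
([150, 161, 31, 28, 608], [164.9, 174.2]) [[ 0.463  -0.0936  0.014 ]]
([302, 171, 30, 33, 657], [316.8, 187.3]) [[ 0.4874 -0.2666  0.014 ]]
([165, 232, 76, 58, 1691], [204.1, 264.4]) [[ 0.3592 -0.1519  0.014 ]]
([396, 232, 130, 58, 3735], [455.5, 259.8]) [[ 0.4367 -0.4559  0.014 ]]
([0, 256, 76, 103, 1984], [24.7, 295.5]) [[0.2466 0.0928 0.014 ]]
([561, 256, 79, 88, 2027], [612.8, 292.0]) [[ 0.4375 -0.6962  0.014 ]]
([156, 293, 341, 80, 8492], [294.5, 311.1]) [[ 0.3189 -0.2758  0.014 ]]
([409, 319, 57, 35, 1697], [436.4, 335.8]) [[ 0.3222 -0.4728  0.014 ]]
delta [ 0.0019 -0.002   0.0886] xaxis yaw 13.15 tilt 0.02 pos [ 0.4869 -0.2679  0.1709] F [ 0.4 -0.9 -0.4] gap 0.09236246430494588 t 1.5
[[316.33379151 189.61184824]
 [316.49263723 184.00015233]]
```

View pics/w1.png

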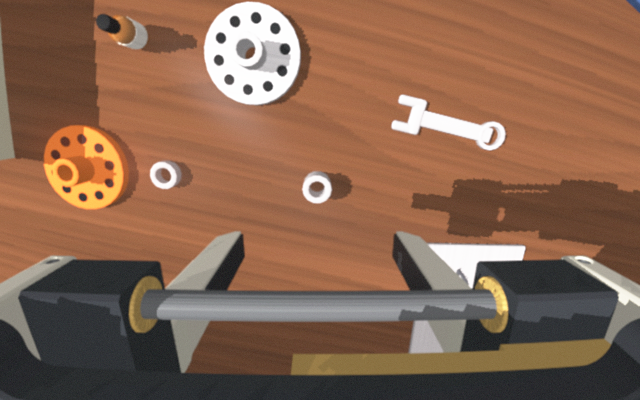

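The picture shows the tall sleeve ring at (317,187), centred between the fingers, the short one at (164,174) and the rotor at (252,53). The wrist estimate of (0.487,-0.267) agrees with the fixed cameras, so I descend and grip.

```bash
python3 -m pendant '[{"gripper":1,"delta_pos":[0.0015,-0.0015,0.06],"angular":[0,0,0]},{"gripper":1,"delta_pos":[0.0015,-0.0015,0.12],"angular":[0,0,0]},{"gripper":1,"delta_pos":[0.0015,-0.0015,0.16],"angular":[0,0,0]},{"gripper":1,"delta_pos":[0.0015,-0.0015,0.19],"angular":[0,0,0]},{"gripper":1,"delta_pos":[0.0015,-0.0015,0.2075],"angular":[0,0,0]},{"gripper":1,"delta_pos":[0.0015,-0.0015,0.2075],"angular":[0,0,0]},{"gripper":1,"delta_pos":[0.0015,-0.0015,0.2075],"angular":[0,0,0]}]'
python3 - <<'E'
from h import *
delta([.488,-.266,.1])
c,im=snap('wrist','w2.png'); print(c['M'][:3,3])
print([(b,plane(c,[b[1]],.02).round(4)) for b in blobs(im) if 230<b[1][0]<400 and b[1][1]<290])
print(proj(c,[[.4878,-.2665,.028],[.4878,-.2665,0]]))
cv2.imwrite('pics/w2c.png',cv2.resize(im[100:350,180:460],None,fx=2,fy=2))
E
```

```text
t: 2.2
tool_pos: [0.4885, -0.2662, 0.0051]
ee_rot: [0.993, 0.115, 0.0, 0.0]
force: [0.8, 0.4, -0.3]
finger_gap: 0.093
finger_force: 0.0
delta [-0.0005 -0.0003 -0.1186] xaxis yaw 13.19 tilt 0.01 pos [ 0.4885 -0.2662  0.0051] F [ 0.8  0.4 -0.3] gap 0.09303629282873212 t 2.2
[ 0.56372012 -0.24922875  0.17145454]
[(([290, 222, 57, 67, 2828], [317.5, 255.7]), array([[ 0.4896, -0.2661,  0.02  ]]))]
[[317.40772079 265.31855601]
 [317.54811178 244.08100498]]
```

View pics/w2c.png

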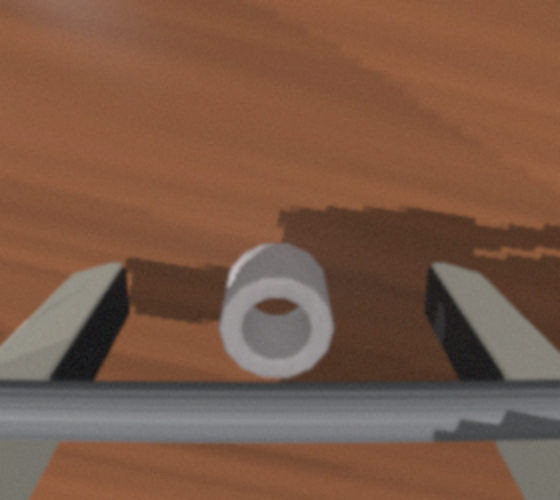

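The crop shows the sleeve's top ring centred at about (318,260) in the full picture, between the pads and about 2 mm further along tool +x than predicted. I correct for that and close.

```bash
python3 -m pendant '[{"gripper":1,"delta_pos":[0.0025,0,0],"angular":[0,0,0]},{"gripper":0.3,"delta_pos":[0.0025,0,0],"angular":[0,0,0]},{"gripper":0.2,"delta_pos":[0.0025,0,0],"angular":[0,0,0]},{"gripper":0.2,"delta_pos":[0.0025,0,0],"angular":[0,0,0]},{"gripper":0.2,"delta_pos":[0.0025,0,0],"angular":[0,0,0]},{"gripper":0.2,"delta_pos":[0.0025,0,0],"angular":[0,0,0]},{"gripper":0.2,"delta_pos":[0.0025,0,0],"angular":[0,0,0]},{"gripper":0.2,"delta_pos":[0.0025,0,0],"angular":[0,0,0]}]'
python3 -m pendant '[{"gripper":0.2,"delta_pos":[0,0,-0.03],"angular":[0,0,0]},{"gripper":0.2,"delta_pos":[0,0,-0.08],"angular":[0,0,0]},{"gripper":0.2,"delta_pos":[0,0,-0.14],"angular":[0,0,0]},{"gripper":0.2,"delta_pos":[0,0,-0.2],"angular":[0,0,0]},{"gripper":0.2,"delta_pos":[0,0,-0.26],"angular":[0,0,0]},{"gripper":0.2,"delta_pos":[0,0,-0.26],"angular":[0,0,0]},{"gripper":0.2,"delta_pos":[0,0,-0.26],"angular":[0,0,0]}]'
python3 - <<'E'
from h import *
delta([.44,.215,.215]); c,im=snap('wrist','w3.png')
b=[b for b in blobs(im) if 230<b[1][0]<400 and b[1][1]<330];print(b)
E
```

```text
t: 3.05
tool_pos: [0.4907, -0.2647, 0.0046]
ee_rot: [0.993, 0.116, -0.0, -0.0]
force: [-0.1, -0.9, 0.8]
finger_gap: 0.0414
finger_force: 0.0
t: 3.75
tool_pos: [0.4912, -0.2651, 0.2139]
ee_rot: [0.993, 0.116, 0.001, 0.001]
force: [0.0, 0.7, -0.7]
finger_gap: 0.0184
finger_force: 0.0
delta [ 0.0756 -0.5988 -0.0027] xaxis yaw 13.29 tilt 0.18 pos [ 0.4912 -0.2651  0.2139] F [ 0.   0.7 -0.7] gap 0.01841818102420753 t 3.75
[([219, 21, 85, 91, 5486], [261.2, 65.9]), ([305, 170, 27, 28, 514], [317.6, 183.6]), ([268, 232, 33, 59, 1016], [287.0, 256.5]), ([336, 232, 33, 59, 1022], [349.2, 256.5]), ([296, 295, 61, 59, 1600], [330.6, 312.4])]
```

The fingers close more slowly than I allowed, so the lift came up empty. The sleeve still stands at (317.6,183.6). I open, measure again and retry.

```bash
python3 -m pendant '[{"gripper":1,"delta_pos":[0,0,0.06],"angular":[0,0,0]},{"gripper":1,"delta_pos":[0,0,0.08],"angular":[0,0,0]},{"gripper":1,"delta_pos":[0,0,0.1],"angular":[0,0,0]},{"gripper":1,"delta_pos":[0,0,0.1],"angular":[0,0,0]},{"gripper":1,"delta_pos":[0,0,0.1],"angular":[0,0,0]},{"gripper":1,"delta_pos":[0,0,0.1],"angular":[0,0,0]},{"gripper":1,"delta_pos":[0,0,0.1],"angular":[0,0,0]},{"gripper":1,"delta_pos":[0,0,0.1],"angular":[0,0,0]},{"gripper":1,"delta_pos":[0,0,0.1],"angular":[0,0,0]},{"gripper":1,"delta_pos":[0,0,0.1],"angular":[0,0,0]},{"gripper":1,"delta_pos":[0,0,0.1],"angular":[0,0,0]},{"gripper":1,"delta_pos":[0,0,0.1],"angular":[0,0,0]}]'
python3 - <<'E'
from h import *
c,im=snap('wrist','w4.png')
b=[b for b in blobs(im) if 290<b[1][0]<345 and b[1][1]<290];print(b)
print([plane(c,[x[1]],.017).round(4) for x in b])
delta([.4903,-.266,.0045])
print(proj(c,[[.4903,-.266,.028],[.4903,-.266,0]]))
E
```

```text
t: 5.0
tool_pos: [0.4907, -0.2647, 0.1327]
ee_rot: [0.993, 0.116, -0.0, -0.0]
force: [-0.3, -0.4, -0.2]
finger_gap: 0.0928
finger_force: 0.0
[([302, 182, 34, 37, 863], [318.7, 200.4])]
[array([[ 0.488 , -0.2664,  0.017 ]])]
delta [-0.0009  0.0015  0.1602] xaxis yaw 13.29 tilt 0.0 pos [ 0.4908 -0.2647  0.1327] F [ 0.4 -0.4 -0.4] gap 0.09271657145447088 t 5.05
[[318.86656829 201.19985781]
 [318.83010573 193.92818662]]
```

```bash
python3 -m pendant '[{"gripper":1,"delta_pos":[-0.001,0.0015,0.06],"angular":[0,0,0]},{"gripper":1,"delta_pos":[-0.001,0.0015,0.11],"angular":[0,0,0]},{"gripper":1,"delta_pos":[-0.001,0.0015,0.145],"angular":[0,0,0]},{"gripper":1,"delta_pos":[-0.001,0.0015,0.16],"angular":[0,0,0]},{"gripper":1,"delta_pos":[-0.001,0.0015,0.16],"angular":[0,0,0]},{"gripper":0.25,"delta_pos":[-0.001,0.0015,0.16],"angular":[0,0,0]},{"gripper":0.25,"delta_pos":[-0.001,0.0015,0.16],"angular":[0,0,0]},{"gripper":0.25,"delta_pos":[-0.001,0.0015,0.16],"angular":[0,0,0]},{"gripper":0.25,"delta_pos":[-0.001,0.0015,0.16],"angular":[0,0,0]},{"gripper":0.25,"delta_pos":[-0.001,0.0015,0.16],"angular":[0,0,0]},{"gripper":0.25,"delta_pos":[-0.001,0.0015,0.16],"angular":[0,0,0]},{"gripper":0.25,"delta_pos":[-0.001,0.0015,0.16],"angular":[0,0,0]},{"gripper":0.2,"delta_pos":[-0.001,0.0015,0.16],"angular":[0,0,0]},{"gripper":0.2,"delta_pos":[-0.001,0.0015,0.16],"angular":[0,0,0]},{"gripper":0.2,"delta_pos":[-0.001,0.0015,0.16],"angular":[0,0,0]},{"gripper":0.2,"delta_pos":[-0.001,0.0015,0.16],"angular":[0,0,0]}]'
```

```text
t: 6.65
tool_pos: [0.4902, -0.266, 0.0046]
ee_rot: [0.993, 0.116, -0.0, -0.0]
force: [-0.1, -0.3, 0.4]
finger_gap: 0.0316
finger_force: 30.0
```

Gripped: gap 31.6 mm, force 30 N. I lift and measure where the sleeve sits in the hand.

```bash
python3 -m pendant '[{"gripper":0.2,"delta_pos":[0,0,-0.03],"angular":[0,0,0]},{"gripper":0.2,"delta_pos":[0,0,-0.08],"angular":[0,0,0]},{"gripper":0.2,"delta_pos":[0,0,-0.14],"angular":[0,0,0]},{"gripper":0.2,"delta_pos":[0,0,-0.2],"angular":[0,0,0]},{"gripper":0.2,"delta_pos":[0,0,-0.26],"angular":[0,0,0]},{"gripper":0.2,"delta_pos":[0,0,-0.26],"angular":[0,0,0]},{"gripper":0.2,"delta_pos":[0,0,-0.26],"angular":[0,0,0]}]'
python3 - <<'E'
from h import *
delta([.44,.2,.215]); c,im=snap('wrist','w5.png')
cv2.imwrite('pics/w5c.png',cv2.resize(im[180:320,230:400],None,fx=4,fy=4,interpolation=cv2.INTER_CUBIC))
# centrifuge rim: estimate from scene+side with spindle tip
s,S=snap('scene','s1.png');d,D=snap('side','d1.png')
a=cv2.resize(S[180:290,340:465],None,fx=4,fy=4,interpolation=cv2.INTER_CUBIC);b=cv2.resize(D[125:205,255:355],None,fx=4,fy=4,interpolation=cv2.INTER_CUBIC)
a=cv2.resize(a,(400,352));b=cv2.resize(b,(400,320)); b=cv2.copyMakeBorder(b,0,32,0,0,cv2.BORDER_CONSTANT)
cv2.imwrite('pics/cent.png',np.hstack([a,b]))
E
```

```text
t: 7.35
tool_pos: [0.4906, -0.2664, 0.2137]
ee_rot: [0.993, 0.116, 0.001, 0.001]
force: [0.0, 0.0, -2.2]
finger_gap: 0.0313
finger_force: 30.0
delta [ 0.0724 -0.5819 -0.0028] xaxis yaw 13.28 tilt 0.15 pos [ 0.4906 -0.2664  0.2137] F [ 0.   0.  -2.2] gap 0.031319717700690274 t 7.35
```

View pics/w5c.png

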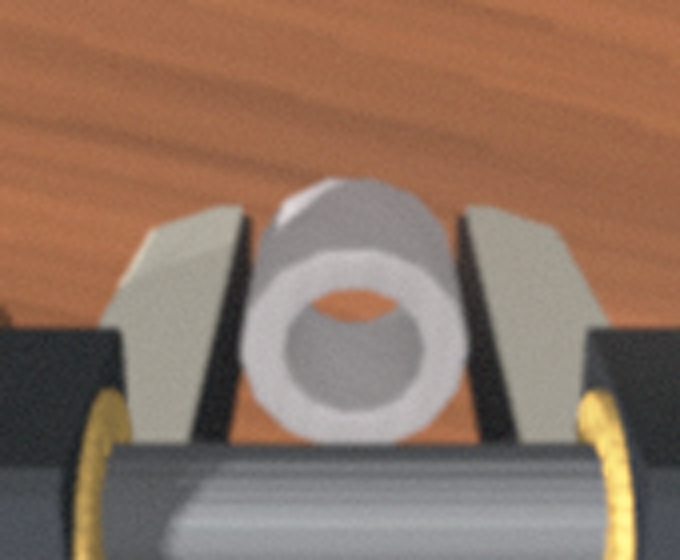

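View pics/cent.png

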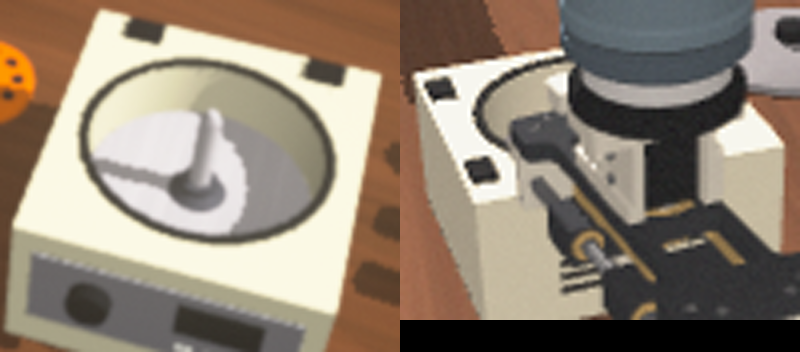

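The sleeve's top ring in the hand is centred at (318.5,266.6), upright between the pads. In the scene crop the chamber rim is clear, with the spindle tip at about scene (405,215). Next: rim fit, sleeve-in-tool offset and the spindle estimate.

```bash
cat >> h.py <<'E'
def circ(P):
    A=np.c_[2*P[:,:2],np.ones(len(P))]; b=(P[:,:2]**2).sum(1); x=np.linalg.lstsq(A,b,rcond=None)[0]
    r=np.sqrt(x[2]+x[0]**2+x[1]**2); return x[:2],r,np.abs(np.hypot(*(P[:,:2]-x[:2]).T)-r)
def rimfit(c,im,ctr,z=.12,vmax=110,near=.012,R0=.085):
    h=cv2.cvtColor(im,cv2.COLOR_BGR2HSV); ys,xs=np.nonzero(h[...,2]<vmax); P=plane(c,np.c_[xs,ys],z); x=np.array(ctr)
    for _ in range(6):
        k=np.abs(np.hypot(*(P[:,:2]-x).T)-R0)<near; x,r,e=circ(P[k]); R0=r; near=max(.005,near*.8)
    return x.round(4),r.round(4),k.sum(),e.mean().round(4)
E
python3 - <<'E'
from h import *
ww=info('wrist'); s=sensors.sense(); z=s['tool_pos'][2]-.0046+.028
p=plane(ww,[(318.5,266.6)],z)[0]; print('sleeve in tool',R.from_quat(s['ee_rot']).inv().apply(p-s['tool_pos']).round(4))
for n in('scene','side'):
    c=info(n); im=cv2.imread(f'pics/{n}0.png')
    for v in(90,130): print(n,rimfit(c,im,(.54,.227),vmax=v))
delta([.485,.215,.235])
E
```

```text
sleeve in tool [-0.0012  0.0008 -0.0234]
scene (array([0.5398, 0.2305]), np.float64(0.0883), np.int64(201), np.float64(0.0008))
scene (array([0.5401, 0.23  ]), np.float64(0.0881), np.int64(526), np.float64(0.0018))
side (array([0.5429, 0.2292]), np.float64(0.0877), np.int64(196), np.float64(0.002))
side (array([0.5427, 0.2285]), np.float64(0.0878), np.int64(242), np.float64(0.0023))
delta [ 0.1326 -0.5856 -0.029 ] xaxis yaw 13.28 tilt 0.23 pos [ 0.4893 -0.2653  0.2105] F [-0.4  0.4 -1.2] gap 0.031774799573870346 t 7.5
```

```bash
python3 -m pendant '[{"gripper":0.2,"delta_pos":[0.02,-0.04,-0.03],"angular":[0,0,0]},{"gripper":0.2,"delta_pos":[0.133,-0.586,-0.03],"angular":[0,0,0]},{"gripper":0.2,"delta_pos":[0.133,-0.586,-0.03],"angular":[0,0,0]},{"gripper":0.2,"delta_pos":[0.133,-0.586,-0.03],"angular":[0,0,0]},{"gripper":0.2,"delta_pos":[0.133,-0.586,-0.03],"angular":[0,0,0]},{"gripper":0.2,"delta_pos":[0.133,-0.586,-0.03],"angular":[0,0,0]},{"gripper":0.2,"delta_pos":[0.133,-0.586,-0.03],"angular":[0,0,0]},{"gripper":0.2,"delta_pos":[0.133,-0.586,-0.03],"angular":[0,0,0]},{"gripper":0.2,"delta_pos":[0.133,-0.586,-0.03],"angular":[0,0,0]},{"gripper":0.2,"delta_pos":[0.133,-0.586,-0.03],"angular":[0,0,0]},{"gripper":0.2,"delta_pos":[0.133,-0.586,-0.03],"angular":[0,0,0]},{"gripper":0.2,"delta_pos":[0.133,-0.586,-0.03],"angular":[0,0,0]},{"gripper":0.2,"delta_pos":[0.133,-0.586,-0.03],"angular":[0,0,0]},{"gripper":0.2,"delta_pos":[0.133,-0.586,-0.03],"angular":[0,0,0]},{"gripper":0.2,"delta_pos":[0.133,-0.586,-0.03],"angular":[0,0,0]}]'
python3 - <<'E'
from h import *
for _ in range(2): cams.camera('side'); print(sensors.sense()['tool_pos'])
c,im=snap('wrist','w6.png'); delta([.541,.229,.235])
for v in (90,120): print(rimfit(c,im,(.541,.229),vmax=v))
print(proj(c,[[.541,.229,.155]]), sensors.sense()['joint_pos'].round(2))
cv2.imwrite('pics/w6c.png',cv2.resize(im[:300,150:500],None,fx=2,fy=2,interpolation=cv2.INTER_CUBIC))
E
```

```text
t: 9.0
tool_pos: [0.4864, 0.2132, 0.2365]
ee_rot: [0.993, 0.114, -0.0, 0.0]
force: [-0.1, 0.1, -0.7]
finger_gap: 0.0316
finger_force: 30.0
[0.48643244 0.21339748 0.23665698]
[0.48643653 0.21357011 0.23672738]
delta [ 0.0708 -0.003   0.0022] xaxis yaw 13.19 tilt 0.01 pos [0.4864 0.2138 0.2368] F [-0.1 -0.5 -0.7] gap 0.031313877958863263 t 9.15
(array([0.5433, 0.2297]), np.float64(0.0888), np.int64(4108), np.float64(0.0017))
(array([0.5429, 0.2287]), np.float64(0.0881), np.int64(5173), np.float64(0.0022))
[[314.50757347 143.29150203]] [ 0.2   0.21  1.55 -0.    1.38  1.54]
```

View pics/w6c.png

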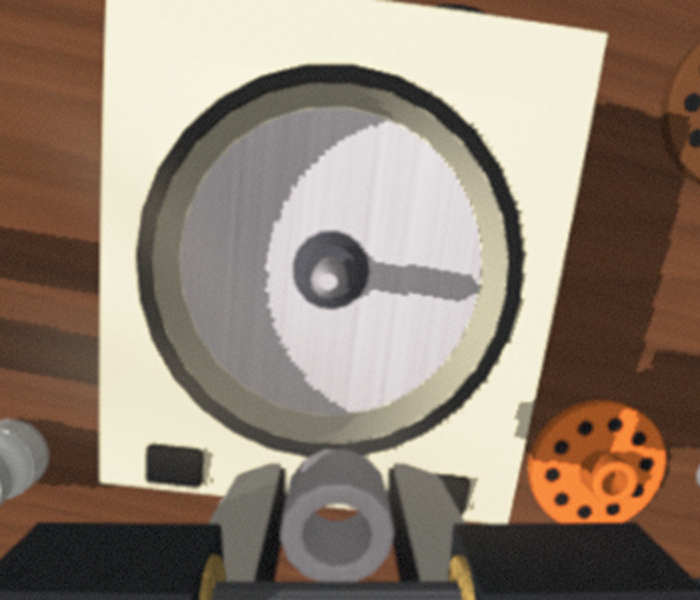

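The wrist view shows the spindle tip at about (312.5,140), its shoulder disc centred at about (315.5,135), and the sleeve ring at (318.5,266). I cross-check these at their heights.

Run:
```python
from h import *
c=info('wrist'); im=cv2.imread('pics/w6.png'); s=sensors.sense(); r=R.from_quat(s['ee_rot'])
for p,z in (((312.5,140),.154),((315.5,135.2),.085)): print(plane(c,[p],z).round(4))
g=cv2.cvtColor(im,cv2.COLOR_BGR2GRAY).astype(float)
# dark shoulder disc: threshold in window
w=np.zeros(g.shape,bool); w[108:162,288:342]=1
m=((g<125)&w).astype(np.uint8); cn=max(cv2.findContours(m,0,1)[0],key=cv2.contourArea); (x,y),rad=cv2.minEnclosingCircle(cn); print('shoulder',x,y,rad,plane(c,[(x,y)],.085).round(4))
z=s['tool_pos'][2]-.0046+.028
sl=plane(c,[(318.5,265.7)],z)[0]; print('sleeve in tool',r.inv().apply(sl-s['tool_pos']).round(4))
for t in ((.541,.229),(.543,.229)): print(t,(r.inv().apply(np.r_[t,0]-np.r_[sl[:2],0])/.8).round(4))
```

```text
[[0.5431 0.2315 0.154 ]]
[[0.5437 0.2297 0.085 ]]
shoulder 315.711181640625 134.53726196289062 19.39720916748047 [[0.5444 0.2296 0.085 ]]
sleeve in tool [-0.0007  0.0008 -0.0234]
(0.541, 0.229) [ 0.0717 -0.0039  0.    ]
(0.543, 0.229) [ 0.0741 -0.0034  0.    ]
```

```bash
python3 -m pendant '[{"gripper":0.2,"delta_pos":[0.04,-0.002,0],"angular":[0,0,0]},{"gripper":0.2,"delta_pos":[0.0745,-0.0043,0],"angular":[0,0,0]},{"gripper":0.2,"delta_pos":[0.0745,-0.0043,0.03],"angular":[0,0,0]},{"gripper":0.2,"delta_pos":[0.0745,-0.0043,0.06],"angular":[0,0,0]},{"gripper":0.2,"delta_pos":[0.0745,-0.0043,0.08],"angular":[0,0,0]},{"gripper":0.2,"delta_pos":[0.0745,-0.0043,0.08],"angular":[0,0,0]},{"gripper":0.2,"delta_pos":[0.0745,-0.0043,0.08],"angular":[0,0,0]},{"gripper":0.2,"delta_pos":[0.0745,-0.0043,0.08],"angular":[0,0,0]}]'
python3 - <<'E'
from h import *
c,im=snap('wrist','w7.png'); delta([.5432,.2298,.15]); s,S=snap('scene','s2.png'); snap('side','d2.png')
a=cv2.resize(S[160:260,350:470],(400,333),interpolation=cv2.INTER_CUBIC);b=cv2.resize(im[220:320,250:370],(400,333),interpolation=cv2.INTER_CUBIC)
cv2.imwrite('pics/ins.png',np.hstack([a,b]))
E
```

```text
t: 9.95
tool_pos: [0.5442, 0.2317, 0.1741]
ee_rot: [0.993, 0.116, 0.001, -0.0]
force: [-0.1, 0.2, -0.9]
finger_gap: 0.0317
finger_force: 30.0
delta [-0.0019  0.0021  0.0302] xaxis yaw 13.27 tilt 0.15 pos [0.5442 0.2317 0.1742] F [ 0.2 -0.6 -1.4] gap 0.031556614188784096 t 10.0
```

View pics/ins.png

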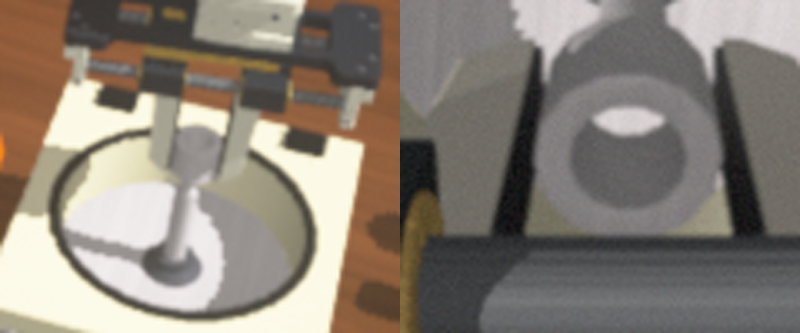

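The sleeve hangs above the spindle and looks about 1–3 mm too far along +y in the scene view. I measure that offset from row profiles before lowering.

Run:
```python
from h import *
c=info('scene'); g=cv2.cvtColor(cv2.imread('pics/s2.png'),cv2.COLOR_BGR2GRAY)
for y in list(range(198,212,2))+list(range(214,238,3)): print(y,list(map(int,g[y,395:422])))
# predicted axis pixel pos for sleeve & spindle at candidates
for P in ((.5437,.2308),(.5432,.2298),(.541,.229)): print(P,proj(c,[[*P,.19],[*P,.1697],[*P,.150],[*P,.11]]).round(1).tolist())
```

```text
198 [159, 165, 163, 161, 162, 162, 158, 130, 147, 176, 169, 160, 158, 156, 157, 159, 166, 189, 217, 234, 245, 246, 218, 128, 135, 159, 161]
200 [145, 163, 163, 162, 162, 161, 146, 124, 129, 143, 143, 143, 146, 149, 148, 145, 144, 142, 145, 153, 180, 200, 162, 125, 151, 162, 161]
202 [179, 165, 163, 162, 162, 159, 133, 120, 139, 145, 144, 143, 146, 148, 148, 144, 140, 133, 132, 139, 145, 123, 97, 131, 159, 162, 162]
204 [176, 164, 163, 163, 162, 152, 122, 112, 129, 142, 146, 145, 145, 146, 144, 142, 140, 140, 143, 149, 148, 122, 115, 146, 161, 162, 162]
206 [169, 163, 162, 163, 160, 137, 112, 118, 129, 134, 139, 142, 145, 146, 148, 150, 150, 150, 150, 146, 128, 106, 130, 158, 162, 162, 164]
208 [189, 172, 164, 164, 159, 128, 111, 126, 131, 136, 139, 142, 143, 146, 146, 148, 148, 147, 144, 140, 115, 110, 143, 165, 170, 172, 175]
210 [210, 202, 186, 170, 151, 132, 127, 132, 134, 137, 140, 144, 147, 147, 146, 146, 146, 148, 144, 132, 112, 136, 169, 175, 176, 176, 178]
214 [220, 219, 213, 204, 187, 172, 165, 162, 157, 146, 140, 145, 158, 171, 185, 195, 196, 186, 166, 154, 159, 167, 167, 1
[... 538 characters left out ...]
 152, 146, 148, 147, 147, 147, 150, 149]
229 [238, 236, 234, 233, 222, 175, 139, 144, 159, 180, 204, 222, 231, 235, 236, 236, 236, 237, 234, 221, 182, 151, 148, 148, 149, 149, 149]
232 [234, 230, 216, 176, 145, 139, 141, 152, 171, 196, 216, 227, 234, 236, 237, 237, 237, 236, 235, 234, 222, 184, 152, 148, 149, 150, 149]
235 [86, 85, 87, 95, 118, 137, 147, 165, 187, 206, 191, 151, 157, 212, 234, 237, 237, 236, 235, 235, 232, 206, 156, 150, 150, 149, 148]
(0.5437, 0.2308) [[407.8, 204.6], [406.5, 211.0], [405.2, 217.2], [402.8, 229.1]]
(0.5432, 0.2298) [[407.4, 204.3], [406.1, 210.8], [404.9, 216.9], [402.5, 228.8]]
(0.541, 0.229) [[407.4, 203.6], [406.1, 210.0], [404.8, 216.2], [402.4, 228.1]]
```

Relative to their predictions, the sleeve and spindle pixels carry the same ~1 px offset. The true misalignment is therefore about 1 mm, so I correct it and lower gently past the taper.

```bash
python3 -m pendant '[{"gripper":0.2,"delta_pos":[-0.001,0.0012,0],"angular":[0,0,0]},{"gripper":0.2,"delta_pos":[-0.001,0.0012,0.006],"angular":[0,0,0]},{"gripper":0.2,"delta_pos":[-0.001,0.0012,0.012],"angular":[0,0,0]},{"gripper":0.2,"delta_pos":[-0.001,0.0012,0.018],"angular":[0,0,0]},{"gripper":0.2,"delta_pos":[-0.001,0.0012,0.024],"angular":[0,0,0]},{"gripper":0.2,"delta_pos":[-0.001,0.0012,0.03],"angular":[0,0,0]},{"gripper":0.2,"delta_pos":[-0.001,0.0012,0.03],"angular":[0,0,0]},{"gripper":0.2,"delta_pos":[-0.001,0.0012,0.03],"angular":[0,0,0]}]'
```

```text
t: 10.9
tool_pos: [0.5433, 0.2305, 0.1484]
ee_rot: [0.993, 0.116, 0.0, 0.0]
force: [3.4, 0.1, -3.3]
finger_gap: 0.0316
finger_force: 30.0
```

The sleeve is on the spindle, past the taper, with only a light side force of +3.4 N along x. I ease 1 mm towards +x and continue down.

```bash
python3 -m pendant '[{"gripper":0.2,"delta_pos":[0.0012,0,0],"angular":[0,0,0]},{"gripper":0.2,"delta_pos":[0.0012,0,0.008],"angular":[0,0,0]},{"gripper":0.2,"delta_pos":[0.0012,0,0.016],"angular":[0,0,0]},{"gripper":0.2,"delta_pos":[0.0012,0,0.024],"angular":[0,0,0]},{"gripper":0.2,"delta_pos":[0.0012,0,0.032],"angular":[0,0,0]},{"gripper":0.2,"delta_pos":[0.0012,0,0.032],"angular":[0,0,0]},{"gripper":0.2,"delta_pos":[0.0012,0,0.032],"angular":[0,0,0]}]'
```

```text
t: 11.6
tool_pos: [0.5436, 0.2307, 0.1226]
ee_rot: [0.993, 0.116, -0.0, 0.0]
force: [2.4, 0.0, -2.2]
finger_gap: 0.0316
finger_force: 30.0
```

```bash
python3 -m pendant '[{"gripper":0.2,"delta_pos":[0.0012,0,0.006],"angular":[0,0,0]},{"gripper":0.2,"delta_pos":[0.0012,0,0.014],"angular":[0,0,0]},{"gripper":0.2,"delta_pos":[0.0012,0,0.022],"angular":[0,0,0]},{"gripper":0.2,"delta_pos":[0.0012,0,0.03],"angular":[0,0,0]},{"gripper":0.2,"delta_pos":[0.0012,0,0.036],"angular":[0,0,0]},{"gripper":0.2,"delta_pos":[0.0012,0,0.039],"angular":[0,0,0]},{"gripper":0.2,"delta_pos":[0.0012,0,0.04],"angular":[0,0,0]},{"gripper":0.2,"delta_pos":[0.0012,0,0.04],"angular":[0,0,0]}]'
```

```text
t: 12.4
tool_pos: [0.5447, 0.231, 0.091]
ee_rot: [0.993, 0.116, 0.0, -0.0]
force: [-1.1, -0.1, -0.9]
finger_gap: 0.0316
finger_force: 30.0
```

```bash
python3 -m pendant '[{"gripper":0.2,"delta_pos":[-0.0004,0,0.001],"angular":[0,0,0]},{"gripper":0.2,"delta_pos":[-0.0004,0,0.002],"angular":[0,0,0]},{"gripper":0.2,"delta_pos":[-0.0004,0,0.0025],"angular":[0,0,0]},{"gripper":0.2,"delta_pos":[-0.0004,0,0.0025],"angular":[0,0,0]}]'
```

```text
t: 12.8
tool_pos: [0.5445, 0.231, 0.0896]
ee_rot: [0.993, 0.116, 0.0, -0.0]
force: [-1.4, -0.6, 3.1]
finger_gap: 0.0314
finger_force: 30.0
```

The z force turned to +3 N at the expected height, so the sleeve is seated. Release, then lift clear.

```bash
python3 -m pendant '[{"gripper":0.6,"delta_pos":[0,0,0],"angular":[0,0,0]},{"gripper":0.6,"delta_pos":[0,0,0],"angular":[0,0,0]},{"gripper":0.6,"delta_pos":[0,0,0],"angular":[0,0,0]},{"gripper":0.6,"delta_pos":[0,0,0],"angular":[0,0,0]},{"gripper":0.6,"delta_pos":[0,0,0],"angular":[0,0,0]},{"gripper":0.6,"delta_pos":[0,0,-0.02],"angular":[0,0,0]},{"gripper":0.6,"delta_pos":[0,0,-0.06],"angular":[0,0,0]},{"gripper":0.6,"delta_pos":[0,0,-0.12],"angular":[0,0,0]},{"gripper":0.6,"delta_pos":[0,0,-0.17],"angular":[0,0,0]},{"gripper":1,"delta_pos":[0,0,-0.18],"angular":[0,0,0]},{"gripper":1,"delta_pos":[0,0,-0.18],"angular":[0,0,0]},{"gripper":1,"delta_pos":[0,0,-0.18],"angular":[0,0,0]}]'
python3 - <<'E'
from h import *
c,im=snap('wrist','w8.png'); c2,S=snap('scene','s3.png')
P=[.543,.2298]
print('scene tip/sleevetop pred',proj(c2,[[*P,.155],[*P,.113],[*P,.085]]).round(1).tolist())
g=cv2.cvtColor(S,cv2.COLOR_BGR2GRAY)
for y in range(212,250,3): print(y,list(map(int,g[y,390:420])))
w=[b for b in blobs(cv2.imread('pics/w1.png')) if b[1][1]<60]
c1=info('wrist'); c1['M']=np.load('pics/w1.npy'); print('rotor',plane(c1,[(252.3,53),(249,51)],.012),plane(c1,[(249,51)],.038))
delta([.607,-.175,.19]);
E
```

```text
t: 14.0
tool_pos: [0.5435, 0.2307, 0.2315]
ee_rot: [0.993, 0.116, -0.001, 0.0]
force: [-0.6, -0.5, -0.9]
finger_gap: 0.0753
finger_force: 0.0
scene tip/sleevetop pred [[405.2, 215.3], [402.7, 227.9], [401.0, 235.9]]
212 [220, 218, 216, 214, 211, 207, 205, 202, 198, 188, 175, 169, 167, 168, 166, 167, 168, 167, 166, 166, 165, 164, 164, 164, 163, 162, 162, 161, 161, 160]
215 [230, 230, 229, 230, 230, 230, 229, 227, 223, 218, 210, 185, 157, 147, 154, 197, 225, 229, 208, 170, 164, 163, 164, 163, 162, 162, 161, 161, 160, 160]
218 [234, 233, 234, 234, 234, 234, 234, 234, 235, 235, 233, 224, 181, 140, 148, 168, 196, 221, 225, 194, 151, 146, 147, 147, 151, 154, 157, 158, 159, 158]
221 [234, 234, 235, 235, 233, 234, 235, 235, 235, 234, 231, 198, 148, 137, 145, 161, 186, 208, 214, 184, 151, 147, 147, 147, 148, 147, 145, 146, 147, 147]
224 [235, 235, 235, 234, 235, 235, 235, 229, 216, 198, 179, 153, 136, 142, 155, 177, 201, 221, 229, 231, 222, 208, 183, 155, 148, 146, 146, 146, 146, 147]
227 [235, 235, 234, 235, 236, 235, 219, 174, 148, 145, 135, 133, 138, 148, 168, 192, 210, 206, 220, 236, 238,
[... 679 characters left out ...]
179, 139, 106, 98, 101, 102, 103, 105, 109, 115, 118, 123, 129, 132, 132, 135, 156, 208, 231, 233, 233, 233, 231, 202, 156, 147, 146]
245 [235, 233, 230, 231, 231, 230, 219, 203, 183, 157, 142, 136, 133, 135, 146, 162, 186, 209, 224, 231, 232, 232, 232, 232, 230, 203, 158, 148, 147, 146]
248 [223, 227, 229, 230, 231, 231, 230, 231, 232, 232, 233, 233, 233, 234, 235, 234, 234, 233, 231, 231, 231, 231, 230, 226, 200, 156, 147, 146, 145, 144]
rotor [[ 0.61062596 -0.16950537  0.012     ]
 [ 0.61178724 -0.16581406  0.012     ]] [[ 0.6078225  -0.17261849  0.038     ]]
delta [-0.0386  0.5118  0.051 ] xaxis yaw 13.28 tilt 0.24 pos [0.5432 0.2306 0.2307] F [0.3 0.8 0.1] gap 0.08329705746502263 t 14.1
```

The sleeve stays on the shoulder after release: its top ring is near the predicted scene (403,228). Now to the rotor.

```bash
python3 -m pendant '[{"gripper":1,"delta_pos":[-0.005,0.06,0],"angular":[0,0,0]},{"gripper":1,"delta_pos":[-0.01,0.12,0],"angular":[0,0,0]},{"gripper":1,"delta_pos":[-0.015,0.18,0],"angular":[0,0,0]},{"gripper":1,"delta_pos":[-0.039,0.512,0.05],"angular":[0,0,0]},{"gripper":1,"delta_pos":[-0.039,0.512,0.05],"angular":[0,0,0]},{"gripper":1,"delta_pos":[-0.039,0.512,0.05],"angular":[0,0,0]},{"gripper":1,"delta_pos":[-0.039,0.512,0.05],"angular":[0,0,0]},{"gripper":1,"delta_pos":[-0.039,0.512,0.05],"angular":[0,0,0]},{"gripper":1,"delta_pos":[-0.039,0.512,0.05],"angular":[0,0,0]},{"gripper":1,"delta_pos":[-0.039,0.512,0.05],"angular":[0,0,0]},{"gripper":1,"delta_pos":[-0.039,0.512,0.05],"angular":[0,0,0]},{"gripper":1,"delta_pos":[-0.039,0.512,0.05],"angular":[0,0,0]}]'
python3 - <<'E'
from h import *
c,im=snap('wrist','w9.png')
h=cv2.cvtColor(im,cv2.COLOR_BGR2HSV); m=((h[...,1]<60)&(h[...,2]>110)).astype(np.uint8)
P=proj(c,[[.608,-.171,.012]])[0]; print('pred',P)
n,l,st,ce=cv2.connectedComponentsWithStats(m); i=l[int(P[1])+25,int(P[0])]; 
cs=sorted(cv2.findContours(m,0,1)[0],key=cv2.contourArea)[-4:]
for q in cs:
    e=cv2.fitEllipse(cv2.convexHull(q)); print(np.round(cv2.boundingRect(q)),np.round(e[0],1),np.round(e[1],1), plane(c,[e[0]],.010).round(4))
    pl=plane(c,q[:,0,:],.012); x,r,er=circ(pl); print('  circ z.012',x.round(4),r.round(4),er.mean().round(4))
delta([.608,-.171,.016])
E
```

```text
t: 15.3
tool_pos: [0.6079, -0.1729, 0.1929]
ee_rot: [0.993, 0.116, -0.0, -0.001]
force: [0.4, -1.2, 0.4]
finger_gap: 0.093
finger_force: 0.0
pred [316.48512555 182.9233379 ]
[274 140  83  81] [315.1 179.8] [81.2 82.8] [[ 0.611  -0.1685  0.01  ]]
  circ z.012 [ 0.6096 -0.1688] 0.0501 0.0003
[438  23 102 108] [486.3  76.1] [107.3 123.2] [[ 0.7746 -0.331   0.01  ]]
  circ z.012 [ 0.772  -0.3337] 0.0584 0.0049
[140 292 357  81] [312.5 319.2] [127.3 368.2] [[ 0.4127 -0.2113  0.01  ]]
  circ z.012 [ 0.3459 -0.228 ] 0.1823 0.0505
[  0  56  97 304] [ 36.7 196.5] [128.8 317.8] [[0.5051 0.1854 0.01  ]]
  circ z.012 [0.4729 0.203 ] 0.1516 0.0495
delta [ 0.0004 -0.0022  0.2216] xaxis yaw 13.4 tilt 0.03 pos [ 0.6081 -0.1729  0.1933] F [-0.  -1.   1.6] gap 0.09315264785431612 t 15.35
```

The rotor's disc fits a circle of radius 50.1 mm (expected 50) at (0.6096,-0.1688). Descend to the hub and grip.

```bash
python3 -m pendant '[{"gripper":1,"delta_pos":[0.003,-0.0056,0.06],"angular":[0,0,0]},{"gripper":1,"delta_pos":[0.003,-0.0056,0.12],"angular":[0,0,0]},{"gripper":1,"delta_pos":[0.003,-0.0056,0.17],"angular":[0,0,0]},{"gripper":1,"delta_pos":[0.003,-0.0056,0.2],"angular":[0,0,0]},{"gripper":1,"delta_pos":[0.003,-0.0056,0.215],"angular":[0,0,0]},{"gripper":1,"delta_pos":[0.003,-0.0056,0.221],"angular":[0,0,0]},{"gripper":1,"delta_pos":[0.003,-0.0056,0.221],"angular":[0,0,0]},{"gripper":1,"delta_pos":[0.003,-0.0056,0.221],"angular":[0,0,0]}]'
python3 - <<'E'
from h import *
c,im=snap('wrist','w10.png'); delta([.6095,-.168,.0165])
g=im[200:360,220:420]; cv2.imwrite('pics/w10c.png',cv2.resize(g,None,fx=4,fy=3.75,interpolation=cv2.INTER_CUBIC))
print(proj(c,[[.6095,-.168,.038]]))
E
```

```text
t: 16.15
tool_pos: [0.6106, -0.1703, 0.018]
ee_rot: [0.993, 0.116, 0.001, 0.001]
force: [0.8, -0.7, 0.2]
finger_gap: 0.093
finger_force: 0.0
delta [-0.0007 -0.0033  0.002 ] xaxis yaw 13.3 tilt 0.19 pos [ 0.6107 -0.1704  0.0181] F [-0.3  0.4  0. ] gap 0.0931265920500816 t 16.2
[[312.78671008 262.47037505]]
```

View pics/w10c.png

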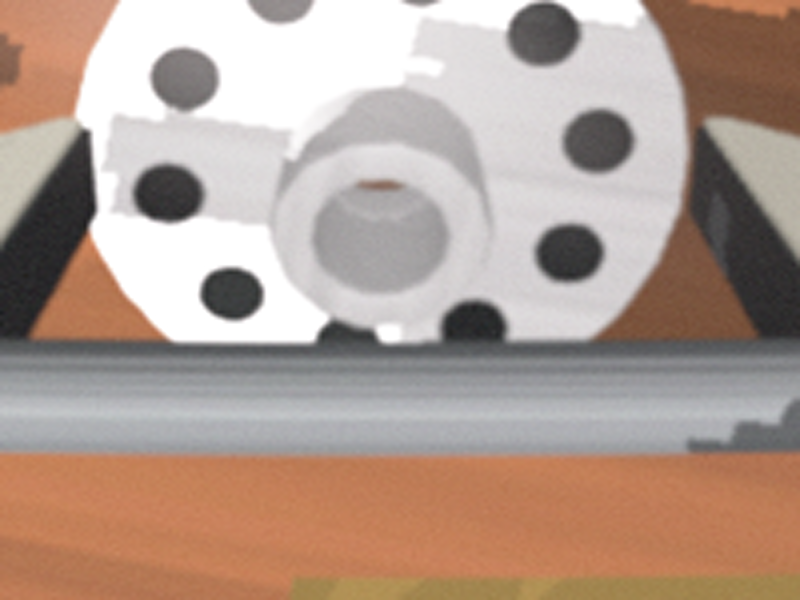

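The hub ring is centred at (315.5,262), between the pads and within about 1 mm of the tool axis. I lower 3 mm and close, keeping clear of the disc.

```bash
python3 -m pendant '[{"gripper":1,"delta_pos":[-0.0007,-0.001,0.0035],"angular":[0,0,0]},{"gripper":0.25,"delta_pos":[-0.0007,-0.001,0.0035],"angular":[0,0,0]},{"gripper":0.25,"delta_pos":[-0.0007,-0.001,0.0035],"angular":[0,0,0]},{"gripper":0.25,"delta_pos":[-0.0007,-0.001,0.0035],"angular":[0,0,0]},{"gripper":0.25,"delta_pos":[-0.0007,-0.001,0.0035],"angular":[0,0,0]},{"gripper":0.25,"delta_pos":[-0.0007,-0.001,0.0035],"angular":[0,0,0]},{"gripper":0.25,"delta_pos":[-0.0007,-0.001,0.0035],"angular":[0,0,0]},{"gripper":0.25,"delta_pos":[-0.0007,-0.001,0.0035],"angular":[0,0,0]},{"gripper":0.2,"delta_pos":[-0.0007,-0.001,0.0035],"angular":[0,0,0]},{"gripper":0.2,"delta_pos":[-0.0007,-0.001,0.0035],"angular":[0,0,0]},{"gripper":0.2,"delta_pos":[-0.0007,-0.001,0.0035],"angular":[0,0,0]},{"gripper":0.2,"delta_pos":[-0.0007,-0.001,0.0035],"angular":[0,0,0]},{"gripper":0.2,"delta_pos":[-0.0007,-0.001,0.0035],"angular":[0,0,0]}]'
```

```text
t: 17.5
tool_pos: [0.6086, -0.1692, 0.0134]
ee_rot: [0.993, 0.116, -0.0, -0.0]
force: [-0.3, 1.2, 0.7]
finger_gap: 0.0316
finger_force: 30.0
```

```bash
python3 -m pendant '[{"gripper":0.2,"delta_pos":[0,0,-0.02],"angular":[0,0,0]},{"gripper":0.2,"delta_pos":[0,0,-0.06],"angular":[0,0,0]},{"gripper":0.2,"delta_pos":[0,0,-0.12],"angular":[0,0,0]},{"gripper":0.2,"delta_pos":[0,0,-0.18],"angular":[0,0,0]},{"gripper":0.2,"delta_pos":[0,0,-0.24],"angular":[0,0,0]},{"gripper":0.2,"delta_pos":[0,0,-0.28],"angular":[0,0,0]},{"gripper":0.2,"delta_pos":[0,0,-0.28],"angular":[0,0,0]},{"gripper":0.2,"delta_pos":[0,0,-0.28],"angular":[0,0,0]}]'
python3 - <<'E'
from h import *
c,im=snap('wrist','w11.png'); s=sensors.sense(); r=R.from_quat(s['ee_rot'])
h=cv2.cvtColor(im,cv2.COLOR_BGR2HSV); m=((h[...,1]<70)&(h[...,2]>90)).astype(np.uint8)
m[292:]=0
cs=max(cv2.findContours(m,0,1)[0],key=cv2.contourArea); print(cv2.boundingRect(cs))
q=cs[:,0,:]; q=q[q[:,1]<285]
pl=plane(c,q,s['tool_pos'][2]-.0134+.012)
x,rr,e=circ(pl)
for _ in range(8):
    k=np.abs(np.hypot(*(pl[:,:2]-x).T)-.05)<.004 if _>2 else np.ones(len(pl),bool)
    if k.sum()<15: k=e<np.median(e)*2
    x,rr,e=circ(pl[k])
print('circ',x,rr,e.mean(),k.sum(),len(q),'in tool',r.inv().apply(np.r_[x,s['tool_pos'][2]]-s['tool_pos']).round(4))
delta([.5445,.2310,.25])
E
```

```text
t: 18.3
tool_pos: [0.6083, -0.1693, 0.2366]
ee_rot: [0.993, 0.116, -0.0, -0.0]
force: [-0.7, 0.2, -3.9]
finger_gap: 0.0314
finger_force: 30.0
(0, 59, 119, 233)
circ [0.61208011 0.00899407] 0.04989036057017748 0.0016764796907687797 102 568 in tool [ 0.0453 -0.1721  0.0003]
delta [ 0.0382 -0.5046 -0.0177] xaxis yaw 13.28 tilt 0.23 pos [ 0.6075 -0.1689  0.2349] F [ 0.3 -1.1 -4.3] gap 0.03138548663837708 t 18.35
```

Run:
```python
from h import *
im=cv2.imread('pics/w11.png'); c=info('wrist'); s=sensors.sense(); r=R.from_quat(s['ee_rot'])
h=cv2.cvtColor(im,cv2.COLOR_BGR2HSV); m=((h[...,1]<70)&(h[...,2]>90)).astype(np.uint8)
z=s['tool_pos'][2]-.0134+.012; P=proj(c,[[*s['tool_pos'][:2],z]])[0]; print(P)
ys,xs=np.nonzero(m); n,l,st,ce=cv2.connectedComponentsWithStats(m)
for i in range(1,n):
    if st[i,4]>800: print(st[i],ce[i].round(0))
# radial edge search: outermost saturation jump around P in disc plane
sat=cv2.GaussianBlur(h[...,1].astype(np.float32),(3,3),0); pts=[]
rr=np.arange(.040,.062,.0004)
for a in np.radians(np.arange(-75,76,3)):   # angles about tool +x
    d=r.apply([np.cos(a),np.sin(a),0]); px=proj(c,s['tool_pos']*[1,1,0]+[0,0,z]+rr[:,None]*d)
    v=cv2.remap(sat,px[None,:,0].astype(np.float32),px[None,:,1].astype(np.float32),1)[0]
    k=np.argmax(np.diff(v)); 
    if np.ptp(v)>60: pts.append(s['tool_pos'][:2]+rr[k]*d[:2])
pts=np.array(pts); x,R0,e=circ(pts)
for _ in range(5): k=e<max(.0008,np.median(e)*2); x,R0,_e=circ(pts[k]); e=np.abs(np.hypot(*(pts-x).T)-R0)
print(len(pts),k.sum(),R0,e[k].mean(),'in tool',r.inv().apply(np.r_[x-s['tool_pos'][:2],0]).round(4))
```

```text
[317.26783276 245.46442791]
[ 427   36   89   95 6425] [471.  83.]
[    0    59   119   310 24679] [ 55. 203.]
[   0  139   18   98 1067] [  7. 193.]
[  233   164   164   128 14439] [316. 229.]
[ 420  202   87   39 1344] [462. 222.]
[ 504  256  136  113 8203] [580. 313.]
[ 265  295  117   59 3411] [324. 314.]
51 51 0.04867319401322531 0.00015693811508745331 in tool [ 0.0029  0.0004 -0.    ]
```

The rotor is held at about +1.5 mm tool x, with its weight showing as about 4 N. I carry it over to the spindle, aiming 2 mm back in tool x to compensate.

```bash
python3 -m pendant '[{"gripper":0.2,"delta_pos":[0,-0.03,-0.012],"angular":[0,0,0]},{"gripper":0.2,"delta_pos":[0.005,-0.08,-0.012],"angular":[0,0,0]},{"gripper":0.2,"delta_pos":[0.01,-0.13,-0.012],"angular":[0,0,0]},{"gripper":0.2,"delta_pos":[0.015,-0.18,-0.012],"angular":[0,0,0]},{"gripper":0.2,"delta_pos":[0.02,-0.23,-0.012],"angular":[0,0,0]},{"gripper":0.2,"delta_pos":[0.02,-0.28,-0.012],"angular":[0,0,0]},{"gripper":0.2,"delta_pos":[0.025,-0.33,-0.012],"angular":[0,0,0]},{"gripper":0.2,"delta_pos":[0.03,-0.38,-0.012],"angular":[0,0,0]},{"gripper":0.2,"delta_pos":[0.0348,-0.43,-0.012],"angular":[0,0,0]},{"gripper":0.2,"delta_pos":[0.0348,-0.47,-0.012],"angular":[0,0,0]},{"gripper":0.2,"delta_pos":[0.0348,-0.5047,-0.012],"angular":[0,0,0]},{"gripper":0.2,"delta_pos":[0.0348,-0.5047,-0.012],"angular":[0,0,0]},{"gripper":0.2,"delta_pos":[0.0348,-0.5047,-0.012],"angular":[0,0,0]},{"gripper":0.2,"delta_pos":[0.0348,-0.5047,-0.012],"angular":[0,0,0]},{"gripper":0.2,"delta_pos":[0.0348,-0.5047,-0.012],"angular":[0,0,0]}]'
python3 - <<'E'
from h import *
delta([.5423,.2305,.18]); cams.camera('scene'); delta([.5423,.2305,.18])
E
```

```text
t: 19.85
tool_pos: [0.543, 0.2288, 0.2461]
ee_rot: [0.993, 0.115, -0.001, 0.0]
force: [0.1, -0.0, -3.1]
finger_gap: 0.0315
finger_force: 30.0
delta [-0.0003 -0.0022  0.0826] xaxis yaw 13.2 tilt 0.09 pos [0.543  0.2288 0.2461] F [ 0.1 -0.  -3.1] gap 0.031511370640569886 t 19.85
delta [-0.0005 -0.0022  0.0831] xaxis yaw 13.19 tilt 0.06 pos [0.5432 0.2289 0.2465] F [-0.8  0.5 -3.4] gap 0.031611009507707906 t 19.9
```

```bash
python3 -m pendant '[{"gripper":0.2,"delta_pos":[-0.0004,-0.0022,0.02],"angular":[0,0,0]},{"gripper":0.2,"delta_pos":[-0.0004,-0.0022,0.045],"angular":[0,0,0]},{"gripper":0.2,"delta_pos":[-0.0004,-0.0022,0.065],"angular":[0,0,0]},{"gripper":0.2,"delta_pos":[-0.0004,-0.0022,0.08],"angular":[0,0,0]},{"gripper":0.2,"delta_pos":[-0.0004,-0.0022,0.083],"angular":[0,0,0]},{"gripper":0.2,"delta_pos":[-0.0004,-0.0022,0.083],"angular":[0,0,0]},{"gripper":0.2,"delta_pos":[-0.0004,-0.0022,0.083],"angular":[0,0,0]}]'
python3 - <<'E'
from h import *
for _ in range(2): cams.camera('scene'); delta([.5423,.2305,.18])
E
```

```text
t: 20.6
tool_pos: [0.5429, 0.2316, 0.1816]
ee_rot: [0.993, 0.116, 0.001, -0.0]
force: [0.5, -0.0, -3.4]
finger_gap: 0.0314
finger_force: 30.0
delta [-0.0012  0.0013  0.0022] xaxis yaw 13.27 tilt 0.11 pos [0.543  0.2317 0.1817] F [ 0.4 -0.1 -3.4] gap 0.031594894784607815 t 20.65
delta [-0.0011  0.0013  0.0021] xaxis yaw 13.28 tilt 0.11 pos [0.5429 0.2317 0.1817] F [-0.4 -0.3 -3.5] gap 0.03138626023358009 t 20.7
```

```bash
python3 -m pendant '[{"gripper":0.2,"delta_pos":[-0.001,0.0013,0],"angular":[0,0,0]},{"gripper":0.2,"delta_pos":[-0.001,0.0013,0.006],"angular":[0,0,0]},{"gripper":0.2,"delta_pos":[-0.001,0.0013,0.012],"angular":[0,0,0]},{"gripper":0.2,"delta_pos":[-0.001,0.0013,0.018],"angular":[0,0,0]},{"gripper":0.2,"delta_pos":[-0.001,0.0013,0.024],"angular":[0,0,0]},{"gripper":0.2,"delta_pos":[-0.001,0.0013,0.03],"angular":[0,0,0]},{"gripper":0.2,"delta_pos":[-0.001,0.0013,0.03],"angular":[0,0,0]},{"gripper":0.2,"delta_pos":[-0.001,0.0013,0.03],"angular":[0,0,0]}]'
```

```text
t: 21.5
tool_pos: [0.5417, 0.2304, 0.1565]
ee_rot: [0.993, 0.116, -0.0, 0.0]
force: [0.0, -0.2, -2.7]
finger_gap: 0.0313
finger_force: 30.0
```

The rotor is past the tip with no side force. Continue down.

```bash
python3 -m pendant '[{"gripper":0.2,"delta_pos":[0,0,0.006],"angular":[0,0,0]},{"gripper":0.2,"delta_pos":[0,0,0.012],"angular":[0,0,0]},{"gripper":0.2,"delta_pos":[0,0,0.018],"angular":[0,0,0]},{"gripper":0.2,"delta_pos":[0,0,0.024],"angular":[0,0,0]},{"gripper":0.2,"delta_pos":[0,0,0.03],"angular":[0,0,0]},{"gripper":0.2,"delta_pos":[0,0,0.034],"angular":[0,0,0]},{"gripper":0.2,"delta_pos":[0,0,0.034],"angular":[0,0,0]},{"gripper":0.2,"delta_pos":[0,0,0.034],"angular":[0,0,0]}]'
```

```text
t: 22.3
tool_pos: [0.5418, 0.2305, 0.1295]
ee_rot: [0.993, 0.116, 0.0, -0.0]
force: [-0.2, 0.0, -2.0]
finger_gap: 0.0315
finger_force: 30.0
```

```bash
python3 -m pendant '[{"gripper":0.2,"delta_pos":[0,0,0.001],"angular":[0,0,0]},{"gripper":0.2,"delta_pos":[0,0,0.002],"angular":[0,0,0]},{"gripper":0.2,"delta_pos":[0,0,0.003],"angular":[0,0,0]},{"gripper":0.2,"delta_pos":[0,0,0.003],"angular":[0,0,0]}]'; python3 -m pendant '[{"gripper":0.2,"delta_pos":[0,0,0.001],"angular":[0,0,0]},{"gripper":0.2,"delta_pos":[0,0,0.001],"angular":[0,0,0]}]'
```

```text
t: 22.7
tool_pos: [0.5416, 0.2304, 0.127]
ee_rot: [0.993, 0.116, -0.0, 0.0]
force: [-0.5, 0.1, -3.7]
finger_gap: 0.0308
finger_force: 30.0
t: 22.9
tool_pos: [0.5419, 0.2305, 0.1264]
ee_rot: [0.993, 0.116, 0.0, -0.0]
force: [0.9, 0.3, -3.3]
finger_gap: 0.0314
finger_force: 30.0
```

Not touching yet. I lower in small steps until the force reverses.

```bash
python3 -m pendant '[{"gripper":0.2,"delta_pos":[0,0,0.0012],"angular":[0,0,0]},{"gripper":0.2,"delta_pos":[0,0,0.0012],"angular":[0,0,0]},{"gripper":0.2,"delta_pos":[0,0,0.0012],"angular":[0,0,0]}]'
```

```text
t: 23.2
tool_pos: [0.542, 0.2305, 0.1263]
ee_rot: [0.993, 0.116, 0.001, -0.0]
force: [-2.1, 0.4, 5.2]
finger_gap: 0.0316
finger_force: 30.0
```

```bash
python3 -m pendant '[{"gripper":0.2,"delta_pos":[0,0,0.0012],"angular":[0,0,0]},{"gripper":0.2,"delta_pos":[0,0,0.0012],"angular":[0,0,0]},{"gripper":0.2,"delta_pos":[0,0,0.0012],"angular":[0,0,0]}]'
```

```text
t: 23.5
tool_pos: [0.5422, 0.2306, 0.1263]
ee_rot: [0.993, 0.116, 0.001, -0.0]
force: [-5.1, -1.1, 10.3]
finger_gap: 0.0308
finger_force: 30.0
```

Contact at TCP z = 0.1263, against 0.1264 expected. I ease off, release and lift away.

```bash
python3 -m pendant '[{"gripper":0.2,"delta_pos":[0,0,-0.0014],"angular":[0,0,0]},{"gripper":0.6,"delta_pos":[0,0,-0.0014],"angular":[0,0,0]},{"gripper":0.6,"delta_pos":[0,0,-0.0014],"angular":[0,0,0]},{"gripper":0.6,"delta_pos":[0,0,-0.0014],"angular":[0,0,0]},{"gripper":0.6,"delta_pos":[0,0,-0.0014],"angular":[0,0,0]},{"gripper":0.6,"delta_pos":[0,0,-0.0014],"angular":[0,0,0]},{"gripper":0.6,"delta_pos":[0,0,-0.0014],"angular":[0,0,0]},{"gripper":0.6,"delta_pos":[0,0,-0.02],"angular":[0,0,0]},{"gripper":0.6,"delta_pos":[0,0,-0.06],"angular":[0,0,0]},{"gripper":0.6,"delta_pos":[0,0,-0.12],"angular":[0,0,0]},{"gripper":0.6,"delta_pos":[0,0,-0.16],"angular":[0,0,0]},{"gripper":0.6,"delta_pos":[0,0,-0.16],"angular":[0,0,0]},{"gripper":0.6,"delta_pos":[0,0,-0.16],"angular":[0,0,0]}]'
python3 - <<'E'
from h import *
c,im=snap('wrist','w12.png'); delta([.54,.23,.25]); s=sensors.sense(); r=R.from_quat(s['ee_rot'])
# disc top should be at z=.125: fit outer edge vs chamber, by hub ring/disc contour
h=cv2.cvtColor(im,cv2.COLOR_BGR2HSV); print(proj(c,[[.543,.2298,.125],[.543,.2298,.151],[.543,.2298,.155]]).round(1))
g=cv2.GaussianBlur(cv2.cvtColor(im,cv2.COLOR_BGR2GRAY).astype(np.float32),(3,3),0); rr=np.arange(.042,.060,.0004)
for z in (.121,.125,.129):
    pts=[]
    for a in np.radians(np.arange(-80,81,3)):
        d=r.apply([np.cos(a),np.sin(a),0]); px=proj(c,[.543,.2298,z]+rr[:,None]*d)
        v=cv2.remap(g,px[None,:,0].astype(np.float32),px[None,:,1].astype(np.float32),1)[0]; k=np.argmax(np.abs(np.diff(v)))
        pts.append(np.array([.543,.2298])+rr[k]*d[:2])
    pts=np.array(pts); x,R0,e=circ(pts)
    for _ in range(6): k=e<max(.0008,np.median(e)*1.5); x,R0,_e=circ(pts[k]); e=np.abs(np.hypot(*(pts-x).T)-R0)
    print(z,x.round(4),R0.round(4),k.sum(),len(pts),e[k].mean().round(4))
sc=info('scene'); S=cams.camera('scene')[:,:,::-1]; print('small blobs',[(b[0],b[1],plane(sc,[b[1]],.01).round(3)[0,:2].tolist()) for b in blobs(S) if 150<b[1][1]<245 and 160<b[1][0]<330])
E
```

```text
t: 24.8
tool_pos: [0.5419, 0.2305, 0.2527]
ee_rot: [0.993, 0.116, 0.001, -0.0]
force: [0.2, 0.2, -0.4]
finger_gap: 0.0559
finger_force: 0.0
delta [-0.0015  0.      0.0017] xaxis yaw 13.28 tilt 0.09 pos [0.5411 0.2303 0.2513] F [ 0.1 -0.  -1.1] gap 0.05545594332327304 t 24.85
[[318.6 193.8]
 [318.6 200.6]
 [318.6 201.7]]
0.121 [0.5411 0.2304] 0.0501 45 54 0.0003
0.125 [0.5425 0.2308] 0.0492 44 54 0.0002
0.129 [0.5428 0.2307] 0.049 49 54 0.0002
small blobs [([296, 161, 12, 10, 101], [301.4, 165.6], [0.334, -0.147]), ([165, 183, 41, 22, 285], [184.6, 193.0], [0.592, -0.388]), ([294, 192, 11, 11, 105], [299.0, 196.9], [0.461, -0.089]), ([134, 220, 51, 42, 1217], [160.7, 238.7], [0.76, -0.334])]
```

The rotor disc fits a circle at (0.542,0.231), on the spindle axis and at seated height. The dish, spanner and short sleeve are at their original pixels. Handing in.

```bash
python3 -c "
from plant import ticket; print(ticket.hand_in())"
```

```text
the job is handed in; nothing more can be done
None
```

The centrifuge is reassembled and handed in at about 25 s of the 70 s allowed: the tall sleeve sits on the spindle's shoulder and the rotor, hub up, rests on it, both lowered in the gripper and released; the hand-in call returned no verdict.

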